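Clamp a re-soled shoe in the press and lock it

TASK

A shoe with a freshly glued sole sits sole-up in the bench press. By pushing on its arms with a fingertip, turn the three-armed star handle on top of the press clockwise (seen from above) until the pad is fully down on the sole and the handle stops; only after that push the single lock lever round clockwise against its stop, so that it lies along the beam, and leave both there. Leave the tin, the glue bottle, the thread cone and the hammer where they are.

Things in the scene. Friction and masses are not known exactly. Their poses are not given: they have to be found in the camera images.
- press: Green bench press fixed to the bench; origin under the middle of its base, on the bench. Base 130 (x) x 320 (y) x 20 mm. A beam 60 mm wide runs along the press's y axis from y -140 to +150 mm, its flat top 205 mm above the bench, on a column at y = +115 mm. The three-armed star handle stands on the beam at y = -90 mm, the one-armed lock lever at y = +110 mm.
- star_hub (a point): On the star handle's vertical turning axis at its arms' mid-height: 250 mm above the bench, 45 mm above the beam's top. Hub: radius 22 mm, top 14 mm above this point; a stem of radius 9 mm stands out of it to 46 mm above this point (30 mm with the pad down). Under the hub, a collar of radius 28 mm, 216 mm above the bench; else free down to the beam. Axes as the press.
- star_arm0 (a point): Point on the centre line of the first arm of the star, 65 mm from the turning axis. The three level arms, 120 degrees apart, are steel bars 12 mm thick, free from 22 to 82 mm from the axis, then a black ball of 26 mm diameter centred at 95 mm. At joint value 0 this arm points along the press's -x. Turns with the star.
- star_arm1 (a point): The same point on the second arm, 120 degrees counter-clockwise from star_arm0 seen from above.
- star_arm2 (a point): The same point on the third arm, 120 degrees clockwise from star_arm0 seen from above.
- star (a joint): Angle of the star handle, rad, growing clockwise seen from above. 0 = pad fully up (16 mm above the sole), 3.2 = pad down on the sole, a hard stop. It starts between 0 and 1.3, stays where it is left, and needs about 3 to 6 N on an arm at 65 mm from the axis.
- pad_face (a point): Centre of the underside of the square pressing pad (85 x 85 mm, rubber under steel) beneath the beam. It goes down 5 mm per rad of the star.
- sole_top (a point): Point on top of the shoe's sole, straight below the pad, 115 mm above the bench; pad_face meets it when the pad is down. The brown shoe, 262 mm long and 92 mm wide, is fixed sole-up under the beam, along the press's x, toe to -x; from this point the toe reaches 79 mm and the heel 183 mm.
- lock_pivot (a point): On the lock lever's vertical turning axis at its arm's mid-height: 245 mm above the bench, 40 mm above the beam's top. Hub: radius 16 mm, top 12 mm above this point, on a post of radius 18 mm; elsewhere free down to the beam. Axes as the press.
- lock_arm (a point): Point on the lock lever's arm, 55 mm from its turning axis: one level steel bar 12 mm thick, free from 16 mm to 69 mm from the axis, then a black ball of 22 mm diameter centred at 80 mm. Turns with the lever.
- lock (a joint): Angle of the lock lever, rad, growing clockwise seen from above. 0 = open, arm across the beam, pointing along the press's -x; 1.57 = locked, a hard stop, arm along the beam, pointing along +y, away from the star. It starts between 0 and 0.3, stays where it is left, and needs about 2.5 to 4 N at 55 mm from the axis.
- tin: Flat dark polish tin, 76 mm across, 30 mm high, standing by the press on the bench; origin under its middle.
- glue: White glue bottle, 56 mm across, 130 mm high, standing by the press; origin under its middle.
- thread: White cone of thread, 64 mm across, 150 mm high, standing by the press; origin under its middle.
- hammer: Hammer with a wooden handle, 260 mm long, lying by the press.

How it is judged:
By the outcome, as a careful person would: the job done as asked, in the order asked, and still so for the second after the job is handed in, with the robot touching nothing.
It also fails if it takes over 54 s, if anything falls off the work surface, if the arm or the gripper's body presses on something with over 40 N, if the wrist force passes 120 N, or if a joint passes its speed limit or range.

ROBOT

A 7-joint arm with a two-finger parallel gripper is mounted at the origin on the work surface. World frame = base frame: x ahead of the robot, y to its left, z up, the work surface at z = 0. Lengths are in m, angles in rad, forces in N, time in s.
With the tool pointing down it reaches from about 0.35 to 0.775 m from the base axis. Payload 3.1 kg.
Tool frame: the origin (TCP) lies at the very end of the fingers, on their centre line; the grasp point (between the pads) lies 19 mm behind it; z points along the fingers, y is the line along which they close (so a half turn about z gives the same grasp; the last joint's range is limited). The gripper opens to 85 mm and grips with 20 to 120 N. Pads are 22 mm wide; open, the fingers measure 114 mm over their backs; the gripper's body (76 mm by 85 mm) begins 54 mm behind the grasp point. The pads swing forward as they close: fully open they stand 13 mm farther back than shut.
Start: joints at [-1.275, 0.311, 0.014, 1.512, -0.004, 1.319, -0.027], TCP at [0.182, 0.519, 0.231] pointing down, gripper open.
Joint ranges: [-2.7, 2.7], [-0.3, 1.91], [-1.27, 1.3], [0.12, 2.57], [-1.44, 4.58], [0.2, 2.03], [-3.05, 3.05]. Speed limits (rad/s): [2.79, 2.79, 3.14, 3.14, 3.14, 3.14, 3.14].

INTERFACE

Orientations are given as a unit quaternion [x, y, z, w].
In Python, from workcell import robot, imaging gives the robot as it stands. The module is installed in compiled form; this text tells all that it offers.
- The arm moves only by the tool send_rows, never from a script. Its arguments are lists of equal length, an entry for each row: "fingers": the opening, from 0 (shut) to 1 (fully open); "dp": the shift along the world's x, y, z in units of 0.6 m (1.0 is 0.6 m), a list of three; "roll": the turn about the world's z in units of pi rad (1.0 is pi rad). A call has 1 to 12 rows; each row shifts and turns the commanded pose from where the row before left it; what a row does not reach is not made up. A row lasts 1/8 s, in which the tool goes at most 62.5 mm and 10.7 degrees, less where a joint would pass 70% of its speed; a pose out of reach is approached as far as the arm can. A call with a number of a shift or a turn outside -1 to 1 is refused whole. A call with a gripper value outside its range is refused whole. The fingers move at their own pace and stop on an object; "squeeze" is the grip in N (left out, the last holds). Time passes only in rows, so rows that do not move let the fingers close. It gives the time, the measured TCP pose, the force, the opening and the grip force at its end, in the units of the state.
- robot.read_state(): the state, without advancing time (a new reading comes with each control period).
- imaging.camera(name): name is "scene" or "side" or "wrist"; returns (picture, depth): 420x560x3 uint8, red, green, blue; 420x560 float32, m along the optical axis (not along the pixel's ray), 0 where there is no reading.
- imaging.get_calibration(name): a dict with "K" (3x3 intrinsics, pixels), "view" (4x4, takes a point from world to camera coordinates); the wrist camera has in their place "hand_eye" (4x4, takes a point from camera to tool coordinates, whose origin is the TCP and whose axes are the flange's). Camera axes: x right, y up, looking along -z (the intrinsics and any distortion apply to the point x, -y, -z); pixel columns grow to the right and rows downward; lengths in m; the calibration is good to about 2 mm. A picture is of the moment at which its call begins: read the wrist's pose just before it. get_calibration takes no time and is no camera call.
- robot.sign_off(): hands the job in; it is judged then, once.
The state is a dict: "t": time; "joint_pos": joint angles; "dq": joint speeds; "joint_efforts": joint torques, N m; "position": TCP position; "orientation": TCP orientation; "ft_force": force on the tool from outside, world axes, zero at the start; "ft_torque": the same for the moment, N m; "gripper_width": finger opening in m; "grasp_force": force on a finger pad.
Only numpy, scipy, OpenCV 4.12 (cv2) and the standard library are available. Lean on these libraries where they do the work, as an engineer would, in place of code of your own. Each camera call takes 0.05 s, during which the arm holds its last target. There are 200 camera calls.

## Working session

There is one attempt and no reset: what is moved stays moved. The work goes in short steps, Python scripts to look and compute and a tool call to move; the robot and the scene stay as the last step left them, time stands still between calls to the robot, and variables do not carry over. Pictures are saved under pics/ and viewed, at most 10 in all, crops included, and the job is handed in when it is done.

Besides the shell and the picture viewer there is one more tool, called after ">>>" as name(argument=value, ...), one argument or row to a line, values as JSON. send_rows: Moves the arm, as the interface text tells. Shifts and turns lie within -1 to 1; 1 stands for 0.6 m of shift or pi rad of turn. Its arguments: {"type":"object","properties":{"fingers":{"type":"array"},"dp":{"type":"array"},"roll":{"type":"array"},"squeeze":{"type":"number"}},"required":["fingers","dp","roll"]}

```bash
mkdir -p pics; cat > h.py <<'E'
from workcell import robot, imaging
import numpy as np, cv2
def shot(n,f):
    im,d=imaging.camera(n); cv2.imwrite('pics/%s.png'%f,im[:,:,::-1]); np.savez('pics/%s.npz'%f,im=im,d=d); return im,d
def pts(n,d):
    c=imaging.get_calibration(n);K=np.array(c['K']);V=np.array(c['view'])
    v,u=np.mgrid[0:d.shape[0],0:d.shape[1]]
    P=np.stack([(u-K[0,2])/K[0,0]*d,-(v-K[1,2])/K[1,1]*d,-d,np.ones_like(d)],-1)
    return (P@np.linalg.inv(V).T)[...,:3]
E
python3 - <<'E'
from h import *
a,_=shot('scene','scene1'); b,_=shot('side','side1')
for n in('scene','side'):
    c=imaging.get_calibration(n);print({k:np.round(np.array(v),3).tolist() if k in('K','view') else v for k,v in c.items()})
print(robot.read_state())
E
```

```text
{'K': [[465.137, 0.0, 287.979], [0.0, 465.137, 208.543], [0.0, 0.0, 1.0]], 'view': [[0.233, 0.973, 0.007, -0.087], [-0.82, 0.192, 0.539, 0.385], [0.523, -0.131, 0.842, -1.312], [0.0, 0.0, 0.0, 1.0]]}
{'K': [[541.339, 0.0, 276.295], [0.0, 541.339, 218.266], [0.0, 0.0, 1.0]], 'view': [[0.842, -0.539, -0.002, -0.496], [0.393, 0.611, 0.687, -0.312], [-0.369, -0.579, 0.727, -1.109], [0.0, 0.0, 0.0, 1.0]]}
{'t': 0.1, 'joint_pos': array([-1.27473325,  0.31168046,  0.0139899 ,  1.51290619, -0.00443566,
        1.3192478 , -0.02718114]), 'dq': array([ 3.54583993e-04, -3.14106569e-03,  6.76135530e-04, -4.80408121e-03,
        2.57821828e-04,  5.87690109e-05,  1.23004850e-05]), 'joint_efforts': array([ 6.88438449e-04, -3.80858982e+01,  1.46652879e-01, -2.31241518e+01,
        1.21635961e-02,  8.13250401e-03,  2.35865514e-05]), 'position': array([0.18200773, 0.51829509, 0.23030681]), 'orientation': array([ 1.68035755e-01,  9.85780281e-01, -1.09409552e-03, -1.57853307e-04]), 'ft_force': array([-0.1557057 , -0.32979797, -0.73413457]), 'ft_torque': array([ 0.00990604, -0.00917588, -0.05407103]), 'grasp_force': 0.0, 'gripper_width': 0.08525865648477432}
```

View pics/scene1.png

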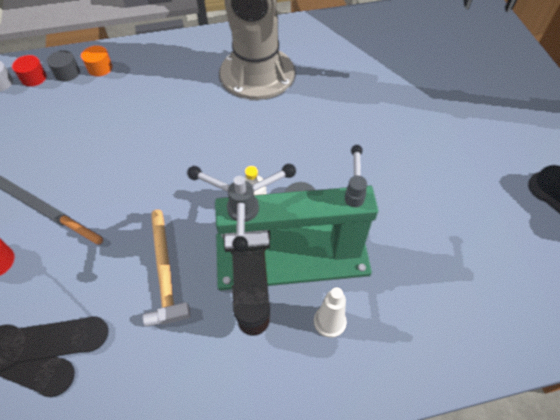

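View pics/side1.png

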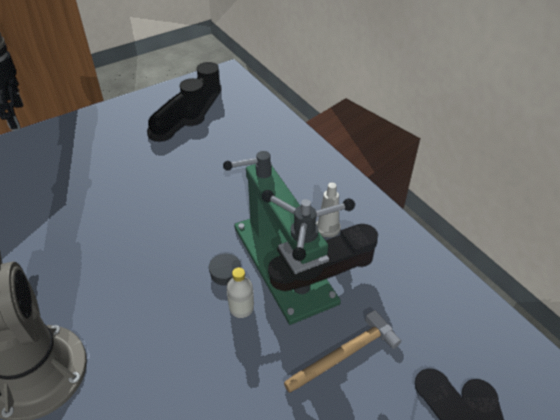

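Scene view: star hub (240,195), balls at (194,173), (290,171) and (240,243); lock hub (357,188), ball (357,150). Side view: star balls at (267,196), (349,205) and (299,253); lock ball (228,166). The hammer, glue, tin and thread stand around the base.

```bash
cat > m.py <<'E'
from h import *
def ray(n,px):
    c=imaging.get_calibration(n);K=np.array(c['K']);V=np.array(c['view'])
    d=V[:3,:3].T@np.array([(px[0]-K[0,2])/K[0,0],-(px[1]-K[1,2])/K[1,1],-1]); return -V[:3,:3].T@V[:3,3],d
def plane(n,px,z):
    o,d=ray(n,px); return o+d*(z-o[2])/d[2]
def ball(im,p,r=10):
    x,y=p; w=im[y-r:y+r+1,x-r:x+r+1].max(2)<60
    k,l,s,c=cv2.connectedComponentsWithStats(w.astype(np.uint8)); i=1+np.argmax(s[1:,4]); return c[i]+[x-r,y-r],s[i,4]
E
python3 - <<'E'
from m import *
B={'scene':[(194,173),(290,171),(240,243),(357,150)],'side':[(299,253),(267,196),(349,205),(228,166)]}
for n in B:
    im=np.load('pics/%s1.npz'%n)['im']; Q=[]
    for p,z in zip(B[n],[.25]*3+[.245]):
        c,s=ball(im,p); q=plane(n,c,z); Q.append(q); print(n,c.round(1),s,q.round(4))
    Q=np.array(Q)[:, :2]
    A=np.c_[2*Q[:3],np.ones(3)]; s=np.linalg.solve(A,(Q[:3]**2).sum(1)); print('circ',s[:2],np.sqrt(s[2]+s[0]**2+s[1]**2), 'mean',Q[:3].mean(0))
d=np.load('pics/scene1.npz'); P=pts('scene',d['d']); im=d['im'].astype(int)
g=(im[...,1]>im[...,0]+25)&(im[...,1]>im[...,2]+10)&(abs(P[...,2]-.205)<.006)
q=P[g][:,:2].astype(np.float32); print(len(q),cv2.minAreaRect(q),P[g][:,2].mean())
E
```

```text
scene [191.5 173.7] 32 [ 0.5111 -0.2067  0.25  ]
scene [287.9 171.2] 41 [ 0.544  -0.0427  0.25  ]
scene [239.7 246.5] 214 [ 0.6707 -0.1508  0.25  ]
scene [353.8 149.3] 9 [0.5192 0.0865 0.245 ]
circ [ 0.57530762 -0.13428046] 0.09680863154349154 mean [ 0.57527055 -0.13337958]
side [297.8 252.2] 186 [ 0.5086 -0.2001  0.25  ]
side [264.5 196.4] 180 [ 0.5344 -0.0415  0.25  ]
side [348.7 204.2] 86 [ 0.6647 -0.1518  0.25  ]
side [227.3 165.4] 53 [0.5199 0.0882 0.245 ]
circ [ 0.57210326 -0.12902234] 0.09531729586629323 mean [ 0.56923494 -0.13113519]
3306 ((0.5845131278038025, -0.03709582984447479), (0.2862034738063812, 0.06179804727435112), 82.45264434814453) 0.20331707618473388
```

>>> send_rows(
  fingers=[0,0,0,0,0,0,0,0,0,0,0,0],
  dp=[
    [0,0,0.07],
    [0,0,0.07],
    [0,0,0.07],
    [0.04,-0.07,0],
    [0.04,-0.07,0],
    [0.04,-0.07,0],
    [0.04,-0.07,0],
    [0.04,-0.07,0],
    [0.04,-0.07,0],
    [0.04,-0.07,0],
    [0.04,-0.07,0],
    [0.04,-0.07,0],
  ],
  roll=[0,0,0,0.023,0.023,0.023,0.023,0.023,0.023,0.023,0.023,0.023],
  squeeze=20,
)

```text
t: 1.6
position: [0.3985, 0.1394, 0.357]
orientation: [-0.157, 0.988, 0.0, -0.0]
ft_force: [1.2, 1.6, -0.4]
gripper_width: -0.0003
grasp_force: 0.0
```

>>> send_rows(
  fingers=[0,0,0,0,0,0,0,0,0,0],
  dp=[
    [0.036,-0.062,0],
    [0.036,-0.062,0],
    [0.036,-0.062,0],
    [0.036,-0.062,0],
    [0.036,-0.061,0],
    [0.036,-0.061,0],
    [0,0,-0.03],
    [0,0,-0.03],
    [0,0,-0.03],
    [0,0,0],
  ],
  roll=[0,0,0,0,0,0,0,0,0,0],
)

```text
t: 2.85
position: [0.5267, -0.0806, 0.3015]
orientation: [-0.156, 0.988, 0.001, -0.002]
ft_force: [-0.3, -0.3, 1.1]
gripper_width: -0.0001
grasp_force: 0.0
```

```bash
python3 - <<'E'
from h import *
a,_=shot('side','side2');b,_=shot('wrist','wrist2')
cv2.imwrite('pics/both2.png',np.hstack([cv2.resize(a[100:320,150:450],(400,293)),cv2.resize(b,(391,293))])[:,:,::-1])
print(robot.read_state()['position'])
E
```

```text
[ 0.52788341 -0.08103445  0.30353304]
```

View pics/both2.png

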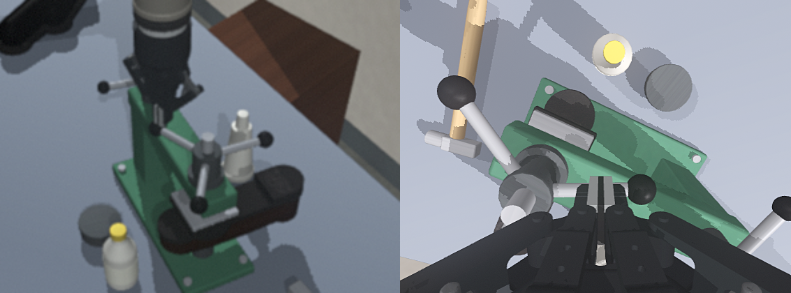

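Side view (left) shows the closed fingertips beside the ball of the 109° arm. The wrist view (right) shows the tip at (600,190) next to that arm, with the ball at (641,190). I'll back off 10 mm, then lower.

>>> send_rows(
  fingers=[0,0,0,0,0,0],
  dp=[
    [-0.016,-0.006,0],
    [0,0,-0.03],
    [0,0,-0.03],
    [0,0,-0.03],
    [0,0,-0.018],
    [0,0,0],
  ],
  roll=[0,0,0,0,0,0],
)

```text
t: 3.7
position: [0.5177, -0.0847, 0.2384]
orientation: [-0.156, 0.988, 0.0, -0.0]
ft_force: [0.5, -0.0, -0.2]
gripper_width: -0.0001
grasp_force: 0.0
```

```bash
python3 - <<'E'
from h import *
s=robot.read_state();print(s['position'],s['ft_force'],s['t'])
H=np.array([.573,-.131]);
def tgt(a,off=.017,r=.06):
    a=np.radians(a);return H+r*np.array([np.cos(a),np.sin(a)])+off*np.array([-np.sin(a),np.cos(a)])
p=s['position'][:2]
for a in range(109,-24,-6):
    q=tgt(a);print(a,q.round(4),((q-p)/.6).round(3));p=q
E
```

```text
[ 0.51774028 -0.08472004  0.23835926] [ 0.50532932 -0.02150476 -0.23172271] 3.7
109 [ 0.5374 -0.0798] [0.033 0.008]
103 [ 0.5429 -0.0764] [0.009 0.006]
97 [ 0.5488 -0.0735] [0.01  0.005]
91 [ 0.555  -0.0713] [0.01  0.004]
85 [ 0.5613 -0.0697] [0.011 0.003]
79 [ 0.5678 -0.0689] [0.011 0.001]
73 [ 0.5743 -0.0687] [0.011 0.   ]
67 [ 0.5808 -0.0691] [ 0.011 -0.001]
61 [ 0.5872 -0.0703] [ 0.011 -0.002]
55 [ 0.5935 -0.0721] [ 0.01  -0.003]
49 [ 0.5995 -0.0746] [ 0.01  -0.004]
43 [ 0.6053 -0.0776] [ 0.01  -0.005]
37 [ 0.6107 -0.0813] [ 0.009 -0.006]
31 [ 0.6157 -0.0855] [ 0.008 -0.007]
25 [ 0.6202 -0.0902] [ 0.008 -0.008]
19 [ 0.6242 -0.0954] [ 0.007 -0.009]
13 [ 0.6276 -0.1009] [ 0.006 -0.009]
7 [ 0.6305 -0.1068] [ 0.005 -0.01 ]
1 [ 0.6327 -0.113 ] [ 0.004 -0.01 ]
-5 [ 0.6343 -0.1193] [ 0.003 -0.011]
-11 [ 0.6351 -0.1258] [ 0.001 -0.011]
-17 [ 0.6353 -0.1323] [ 0.    -0.011]
-23 [ 0.6349 -0.1388] [-0.001 -0.011]
```

>>> send_rows(
  fingers=[0,0,0,0,0,0,0,0,0,0,0],
  dp=[
    [0.017,0.004,0],
    [0.016,0.004,0],
    [0.009,0.006,0],
    [0.01,0.005,0],
    [0.01,0.004,0],
    [0.011,0.003,0],
    [0.011,0.001,0],
    [0.011,0,0],
    [0.011,-0.001,0],
    [0.011,-0.002,0],
    [0.01,-0.003,0],
  ],
  roll=[0,0,-0.033,-0.033,-0.033,-0.033,-0.033,-0.033,-0.033,-0.033,-0.033],
)

```text
t: 5.08
position: [0.5931, -0.0719, 0.2381]
orientation: [0.307, 0.952, -0.001, -0.003]
ft_force: [-5.4, -0.1, 0.1]
gripper_width: -0.0004
grasp_force: 2.2
```

```bash
python3 - <<'E'
from h import *
a,_=shot('scene','scene3');b,_=shot('wrist','wrist3')
cv2.imwrite('pics/both3.png',np.hstack([cv2.resize(a[100:320,150:450],(400,293)),cv2.resize(b,(391,293))])[:,:,::-1])
print(robot.read_state()['position'],robot.read_state()['ft_force'])
E
```

```text
[ 0.59420483 -0.07192269  0.23800377] [-2.2661504  -0.07262935 -0.88916437]
```

View pics/both3.png

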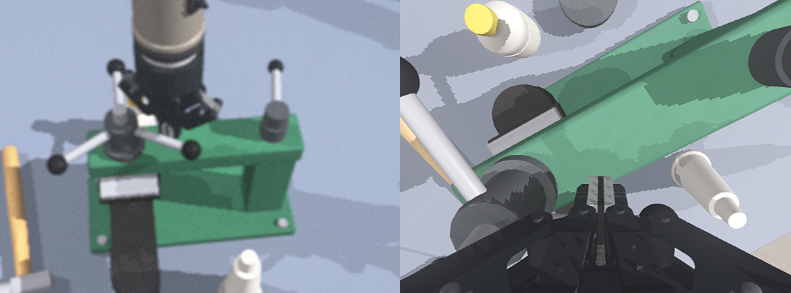

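Scene crop (left): the star has followed, with balls now at about (116,66), (58,164) and (191,149). Wrist view: the fingertip is behind the arm. I'll carry on along the arc.

>>> send_rows(
  fingers=[0,0,0,0,0,0,0,0,0],
  dp=[
    [0.01,-0.004,0],
    [0.01,-0.005,0],
    [0.009,-0.006,0],
    [0.008,-0.007,0],
    [0.008,-0.008,0],
    [0.007,-0.009,0],
    [0.006,-0.009,0],
    [0.005,-0.01,0],
    [0.004,-0.01,0],
  ],
  roll=[-0.033,-0.033,-0.033,-0.033,-0.033,-0.033,-0.033,-0.033,-0.033],
)

```text
t: 6.3
position: [0.6346, -0.1096, 0.2376]
orientation: [0.7, 0.714, 0.001, -0.003]
ft_force: [-2.4, 3.3, -0.8]
gripper_width: -0.0002
grasp_force: 1.9
```

>>> send_rows(
  fingers=[0,0],
  dp=[
    [0.002,-0.006,0],
    [0.001,-0.005,0],
  ],
  roll=[-0.017,-0.017],
)

```text
t: 6.55
position: [0.637, -0.1164, 0.2376]
orientation: [0.737, 0.676, 0.001, -0.002]
ft_force: [-1.9, 3.2, -0.5]
gripper_width: 0.0001
grasp_force: 1.6
```

>>> send_rows(
  fingers=[0,0],
  dp=[
    [0.001,-0.005,0],
    [0,-0.005,0],
  ],
  roll=[-0.017,-0.017],
)

```text
t: 6.8
position: [0.6381, -0.122, 0.2377]
orientation: [0.772, 0.636, 0.001, -0.002]
ft_force: [-0.3, 2.7, -1.6]
gripper_width: -0.0002
grasp_force: 1.6
```

Not at the stop yet; I'll creep on while watching the force.

>>> send_rows(
  fingers=[0,0,0],
  dp=[
    [0,-0.005,0],
    [0,-0.003,0],
    [0,0,0],
  ],
  roll=[-0.017,0,0],
)

```text
t: 7.18
position: [0.6384, -0.126, 0.2377]
orientation: [0.788, 0.616, 0.002, -0.002]
ft_force: [-0.2, 5.7, -0.4]
gripper_width: -0.0003
grasp_force: 2.7
```

>>> send_rows(
  fingers=[0,0,0],
  dp=[
    [0,-0.005,0],
    [0,0,0],
    [0,0,0],
  ],
  roll=[0,0,0],
)

```text
t: 7.55
position: [0.6384, -0.1261, 0.2377]
orientation: [0.787, 0.617, 0.003, -0.004]
ft_force: [-0.9, 8.9, -0.9]
gripper_width: -0.0001
grasp_force: 4.4
```

>>> send_rows(
  fingers=[0,0,0],
  dp=[
    [0,-0.005,0],
    [0,0,0],
    [0,0,0],
  ],
  roll=[0,0,0],
)

```text
t: 7.92
position: [0.6384, -0.1262, 0.2377]
orientation: [0.786, 0.618, 0.004, -0.006]
ft_force: [-1.8, 12.8, 1.6]
gripper_width: -0.0003
grasp_force: 6.1
```

The star stopped at y = -0.126 and the force rose to 13 N with no motion, so it is at its hard stop. Backing off and lifting.

>>> send_rows(
  fingers=[0,0,0,0,0,0],
  dp=[
    [0.004,0.025,0],
    [0.004,0.025,0],
    [0,0,0.06],
    [0,0,0.06],
    [0,0,0.06],
    [0,0,0],
  ],
  roll=[0,0,0,0,0,0],
)

```text
t: 8.68
position: [0.643, -0.108, 0.3503]
orientation: [0.79, 0.614, 0.001, 0.004]
ft_force: [-0.2, -0.6, -0.4]
gripper_width: -0.0
grasp_force: 0.0
```

>>> send_rows(
  fingers=[0,0,0,0,0,0],
  dp=[
    [-0.032,0.05,0],
    [-0.032,0.05,0],
    [-0.032,0.05,0],
    [-0.032,0.05,0],
    [-0.032,0.05,0],
    [0,0,0],
  ],
  roll=[0,0,0,0,0,0],
)

```text
t: 9.43
position: [0.5451, 0.0478, 0.3455]
orientation: [0.787, 0.616, -0.0, -0.001]
ft_force: [0.4, 0.3, -0.9]
gripper_width: 0.0002
grasp_force: 0.0
```

```bash
python3 - <<'E'
from h import *
a,_=shot('scene','scene4');b,_=shot('side','side4')
cv2.imwrite('pics/both4.png',np.hstack([cv2.resize(a[100:320,150:450],(400,293)),cv2.resize(b[100:320,150:450],(400,293))])[:,:,::-1])
print(robot.read_state()['position'],robot.read_state()['ft_force'])
E
```

```text
[0.54579866 0.04353094 0.34600414] [ 0.06911575 -0.13659705  0.01340605]
```

View pics/both4.png

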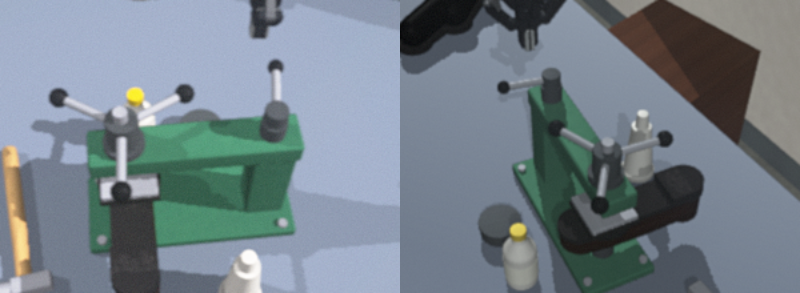

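Both views show the star turned a full 120° (balls back at (59,97), (186,93) and (122,191) in the left crop), with the stem lower. The pad is on the sole, the lock is untouched, and the gripper is clear. Next I'll lower beside the lock arm.

>>> send_rows(
  fingers=[0,0,0,0,0],
  dp=[
    [0,0,-0.06],
    [0,0,-0.06],
    [0,0,-0.05],
    [0,0,-0.02],
    [0,0,0],
  ],
  roll=[0,0,0,0,0],
)

```text
t: 10.15
position: [0.5459, 0.0425, 0.2322]
orientation: [0.79, 0.613, -0.001, 0.0]
ft_force: [0.4, 0.1, -0.2]
gripper_width: -0.0001
grasp_force: 0.0
```

```bash
python3 - <<'E'
from m import *
for n,L in {'scene':[(194,173),(290,171),(240,243)],'side':[(299,253),(267,196),(349,205)]}.items():
    im=np.load('pics/%s4.npz'%n)['im']
    print(n,[(plane(n,ball(im,p)[0],.25)[:2]).round(4).tolist() for p in L])
d=np.load('pics/side4.npz');P=pts('side',d['d']);D1=pts('side',np.load('pics/side1.npz')['d'])
print('stem top z before/after',[np.sort(q[np.hypot(q[...,0]-.573,q[...,1]+.131)<.012][:,2])[-5] for q in(D1,P)])
s=robot.read_state();p=s['position'][:2];print(s['position'],s['ft_force'])
H=np.array([.598,.067])
for a in [165.8]+list(range(160,75,-6)):
    r=np.radians(a);q=H+.048*np.array([np.cos(r),np.sin(r)])+.017*np.array([-np.sin(r),np.cos(r)])
    print(a,q.round(4),((q-p)/.6).round(3));p=q
E
```

```text
scene [[0.5155, -0.2075], [0.544, -0.0437], [0.6713, -0.1498]]
side [[0.5095, -0.2006], [0.5347, -0.0412], [0.6646, -0.1513]]
stem top z before/after [np.float64(0.2908323383167807), np.float64(0.2802039842669203)]
[0.54585742 0.04250928 0.2321942 ] [ 0.43074016  0.06826036 -0.18469737]
165.8 [0.5473 0.0623] [0.002 0.033]
160 [0.5471 0.0674] [-0.     0.009]
154 [0.5474 0.0728] [0.001 0.009]
148 [0.5483 0.078 ] [0.001 0.009]
142 [0.5497 0.0832] [0.002 0.009]
136 [0.5517 0.0881] [0.003 0.008]
130 [0.5541 0.0928] [0.004 0.008]
124 [0.5571 0.0973] [0.005 0.007]
118 [0.5605 0.1014] [0.006 0.007]
112 [0.5643 0.1051] [0.006 0.006]
106 [0.5684 0.1085] [0.007 0.006]
100 [0.5729 0.1113] [0.007 0.005]
94 [0.5777 0.1137] [0.008 0.004]
88 [0.5827 0.1156] [0.008 0.003]
82 [0.5878 0.1169] [0.009 0.002]
76 [0.5931 0.1177] [0.009 0.001]
```

The stem dropped by 10.6 mm, which is 2.1 rad, so the pad is down. Pushing the lock.

>>> send_rows(
  fingers=[0,0,0,0,0,0,0,0,0,0,0,0],
  dp=[
    [0.002,0.017,0],
    [0,0.016,0],
    [0,0.009,0],
    [0.001,0.009,0],
    [0.001,0.009,0],
    [0.002,0.009,0],
    [0.003,0.008,0],
    [0.004,0.008,0],
    [0.005,0.007,0],
    [0.006,0.007,0],
    [0.006,0.006,0],
    [0.007,0.006,0],
  ],
  roll=[0,0,-0.033,-0.033,-0.033,-0.033,-0.033,-0.033,-0.033,-0.033,-0.033,-0.033],
)

```text
t: 11.65
position: [0.5674, 0.1091, 0.2332]
orientation: [0.99, 0.14, -0.001, 0.001]
ft_force: [-2.2, -4.0, 1.6]
gripper_width: -0.0001
grasp_force: 1.8
```

>>> send_rows(
  fingers=[0,0,0,0],
  dp=[
    [0.007,0.005,0],
    [0.008,0.004,0],
    [0.005,0.002,0],
    [0,0,0],
  ],
  roll=[-0.033,-0.033,-0.02,0],
)

```text
t: 12.15
position: [0.5796, 0.1171, 0.2327]
orientation: [1.0, 0.008, -0.001, 0.001]
ft_force: [-3.5, -1.6, -0.8]
gripper_width: 0.0
grasp_force: 1.2
```

>>> send_rows(
  fingers=[0,0,0],
  dp=[
    [0.005,0.001,0],
    [0.005,0.001,0],
    [0,0,0],
  ],
  roll=[-0.02,-0.02,0],
)

```text
t: 12.52
position: [0.5857, 0.119, 0.2326]
orientation: [0.999, -0.054, -0.0, -0.0]
ft_force: [-2.7, 0.3, 1.1]
gripper_width: 0.0
grasp_force: 1.3
```

>>> send_rows(
  fingers=[0,0,0],
  dp=[
    [0.005,0.001,0],
    [0,0,0],
    [0,0,0],
  ],
  roll=[0,0,0],
)

```text
t: 12.9
position: [0.587, 0.1191, 0.2325]
orientation: [0.998, -0.055, -0.002, -0.0]
ft_force: [-7.9, 0.1, 3.7]
gripper_width: -0.0002
grasp_force: 3.5
```

>>> send_rows(
  fingers=[0,0,0],
  dp=[
    [0.005,0,0],
    [0,0,0],
    [0,0,0],
  ],
  roll=[0,0,0],
)

```text
t: 13.28
position: [0.5871, 0.1191, 0.2325]
orientation: [0.998, -0.055, -0.006, -0.001]
ft_force: [-13.2, -0.7, 7.2]
gripper_width: -0.0002
grasp_force: 7.0
```

>>> send_rows(
  fingers=[0,0,0],
  dp=[
    [0.005,0,0],
    [0,0,0],
    [0,0,0],
  ],
  roll=[0,0,0],
)

```text
t: 13.65
position: [0.5872, 0.1191, 0.2324]
orientation: [0.998, -0.056, -0.009, -0.001]
ft_force: [-20.7, 0.5, 10.1]
gripper_width: -0.0001
grasp_force: 10.4
```

The lock is on its stop (21 N, no motion). Backing off, lifting and checking.

>>> send_rows(
  fingers=[0,0,0,0,0,0,0,0],
  dp=[
    [-0.02,0,0],
    [-0.03,0,0],
    [-0.01,0,0.06],
    [0,0,0.06],
    [0,0,0.06],
    [-0.05,0.07,0.03],
    [-0.05,0.07,0.03],
    [0,0,0],
  ],
  roll=[0,0,0,0,0,0,0,0],
)

```text
t: 14.65
position: [0.4986, 0.2093, 0.378]
orientation: [0.999, -0.049, 0.002, -0.002]
ft_force: [-0.2, -0.3, -0.4]
gripper_width: -0.0001
grasp_force: 0.0
```

```bash
python3 - <<'E'
from h import *
a,_=shot('scene','scene5');b,_=shot('side','side5')
cv2.imwrite('pics/both5.png',np.hstack([cv2.resize(a[100:320,150:450],(400,293)),cv2.resize(b[100:320,150:450],(400,293))])[:,:,::-1])
print(robot.read_state()['position'],robot.read_state()['ft_force'])
E
```

```text
[0.49953244 0.20369816 0.37692457] [ 1.04860256 -0.23187995 -0.32076071]
```

View pics/both5.png

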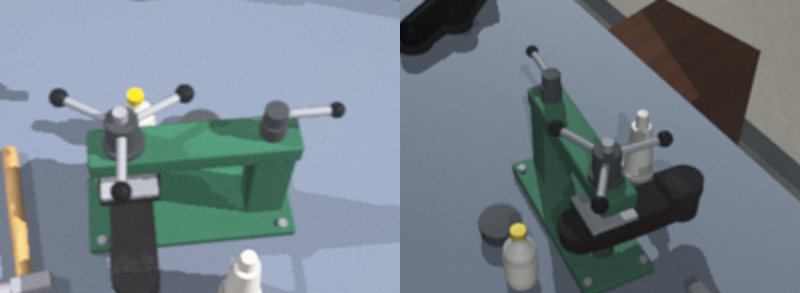

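The lock arm lies along the beam (ball at (337,110) in the left crop). The star is unchanged, the other items are where they were, and the robot is clear.

```bash
python3 -c "
from workcell import robot
print(robot.sign_off())"
```

```text
the job is handed in; nothing more can be done
None
```

The star handle is turned down to its stop with the pad on the sole, then the lock lever was pushed to its stop along the beam; the tin, glue, thread and hammer were not touched, and the job is handed in at about 15 s of the 54 s allowed.

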